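Plug the spare battery pack into the charging rack and lock it in

ROBOT

A 7-joint arm with a two-finger parallel gripper is mounted at the origin on a cart in front of the work surface, level with it; the furniture and walls round the work are solid. World frame = base frame: x ahead of the robot, y to its left, z up, the work surface at z = 0. Lengths are in m, angles in rad, forces in N, time in s.
With the tool pointing down it reaches from about 0.4 to 0.85 m from the base axis. Payload 10.4 kg.
Tool frame: the origin (TCP) lies at the very end of the fingers, on their centre line; the grasp point (between the pads) lies 19 mm behind it; x points along the fingers, z is the direction in which the jaws open and shut, and the axes are right-handed (so a half turn about x gives the same grasp; the last joint's range is limited). The gripper opens to 85 mm and grips with 20 to 120 N. Pads are 22 mm wide; open, the fingers measure 114 mm over their backs; the gripper's body (76 mm by 85 mm) begins 54 mm behind the grasp point. The pads swing forward as they close: fully open they stand 13 mm farther back than shut.
Start: joints at [1.279, 0.332, -0.065, 1.46, 0.022, 1.35, -0.088], TCP at [0.166, -0.603, 0.231] pointing down, gripper open.
Joint ranges: [-2.6, 2.6], [-0.5, 2.12], [-1.47, 1.34], [0.16, 2.42], [-1.27, 4.41], [0.06, 2.06], [-2.6, 2.6]. Speed limits (rad/s): [2.22, 2.22, 2.79, 2.79, 3.14, 3.14, 3.14].

INTERFACE

Orientations are given as a unit quaternion [x, y, z, w].
In Python, from workcell import get_obs, camera, camera_info, hand_in gives the robot as it stands.
- The arm moves only by the tool move_arm, never from a script. Its argument "motion" is text: rows parted by semicolons, each of 4 numbers parted by spaces: the shift along the world's x, y, z in m, then the turn about the world's z in rad. In form: tx ty tz spin; .... A call has 1 to 10 rows; each row is the pose to reach, as a shift and turn from the pose commanded when the call began; what a row does not reach only later rows make up. A row lasts 1/8 s, in which the tool goes at most 62.5 mm and 10.7 degrees, less where a joint would pass 70% of its speed; a pose out of reach is approached as far as the arm can. A call with a gripper value outside its range is refused whole. "grip" is the opening, from 0 (shut) to 1 (fully open), set as the call begins (left out, the last holds). The fingers move at their own pace and stop on an object; "force" is the grip in N (left out, the last holds). Time passes only in rows, so rows that repeat a pose let the fingers close. It gives the time, the measured TCP pose, the force and the opening at its end, in the units of the state.
- get_obs(): the state, without advancing time (a new reading comes with each control period).
- camera(name): name is "scene" or "top" or "wrist"; returns (picture, depth): 420x560x3 uint8, red, green, blue; 420x560 float32, m along the optical axis (not along the pixel's ray), 0 where there is no reading.
- camera_info(name): a dict with "camera_matrix" (3x3 intrinsics, pixels), "eye" and "attitude" of the camera in the world. Camera axes: x right, y up, looking along -z (the intrinsics and any distortion apply to the point x, -y, -z); pixel columns grow to the right and rows downward; lengths in m; the calibration is good to about 2 mm. A picture is of the moment at which its call begins: read the wrist's pose just before it. camera_info takes no time and is no camera call; for the wrist camera it gives the pose at the moment of the call.
- hand_in(): hands the job in, once; it reports no verdict.
The state is a dict: "clock": time; "joint_pos": joint angles; "joint_velocities": joint speeds; "tau": joint torques, N m; "position": TCP position; "ee_rot": TCP orientation; "ft_force": force on the tool from outside, world axes, zero at the start; "torque": the same for the moment, N m; "grip_width": opening from 0.0 (shut) to 1.0 (fully open).
Only numpy, scipy, OpenCV 4.12 (cv2) and the standard library are available. Lean on these libraries where they do the work, as an engineer would, in place of code of your own. Each camera call takes 0.05 s, during which the arm holds its last target.

TASK

Plug the spare battery pack, now standing in the upright bracket, into the empty middle bay of the charging rack: draw the rack's lock bar back, lift the pack out by its two narrow ends, stand it on the open worktop and let go of it, then take it again by its two broad faces (the neighbouring packs leave no room for fingers at its ends) and plug it in until it is fully home. Then push the lock bar all the way forward over the pack. Keep the pack upright throughout and leave the other things on the desk where they are.

Things in the scene. Friction and masses are not known exactly. Their poses are not given: they have to be found in the camera images.
- pack_center (a point): Centre of the spare battery pack: loose black block, 34 mm (its x) by 50 mm (its y), 72 mm tall, about 0.2 kg. Upper 58 mm: body, 34 x 50; lowest 14 mm: plug foot, 24 x 40, on which it stands. Centre is 36 mm above the foot's underside, 36 mm below the top. Broad faces look along its x, narrow ends along its y. Same either way round (half turn). Starts in the bracket.
- bracket: Fixed aluminium bracket holding the pack at the start, left or right; origin on the worktop under its middle. Floor plate 66 x 74 mm, 4 mm thick, carries the pack's foot. Two upright walls, 4 mm thick, 36 mm long along its y, up to 74 mm above the worktop, stand 3 mm off the pack's broad faces (x = -22 and +22 mm), so only the narrow ends, on its y axis, are open to fingers.
- bay (a point): Centre of the mouth of the rack's empty socket hole, in the plate's top, 22 mm above the worktop; axes are the rack's (x towards the lock bar's housing, y along the row of packs, z up). Hole 27 x 43 mm (x by y), 16 mm deep: 1.5 mm play each side of the plug foot, the rim bevelled 2 mm wide, 4 mm deep. Fully home, the pack's shoulders rest on the plate, its centre 22 mm above this point.
- rack: Fixed grey charging rack, left or right; origin on the worktop under the bay, x from the bay to the housing. Plate 22 mm high, from x = -48 to +68 mm, 190 mm wide (y). Identical packs are fixed at y = -59 and +59 mm, 9 mm from one in the bay. Behind the bay a housing 60 mm wide, 82 mm high, from x = +68 to +194 mm, carries the lock bar. Front and back of the bay are clear for fingers.
- lock_bar (a joint): Sliding lock bar (26 mm wide, 6 mm thick) on the housing, m: 0 = all the way forward, nose 3 mm short of the bay's centre and 3 mm above a seated pack's top; 0.065 = all the way back (rack's +x), nose level with the housing's front, bay clear. Starts 0 to 0.015. About 1.5 N of friction, stays where left.
- fin (a point): Centre of the upright black grip fin on the lock bar: 12 mm (rack's x) by 24 mm (rack's y), 24 mm tall; top 113 mm, foot 89 mm above the worktop (the bar's upper face; guide rails are no higher). It moves with the bar and is 103 mm plus the joint's value from the bay's centre along the rack's x. Axes are the rack's.
- tape_roll: Bystander: roll of tan tape lying flat, 104 mm across, 25 mm high; origin under its middle. It lies at the back between rack and bracket; the worktop in front of it, straight ahead of the robot, is clear.
- eraser: Bystander: white eraser in a grey sleeve, 23 x 52 x 13 mm; origin under its middle.
- rubber_stamp: Bystander: wooden stamp with a turned handle, standing, 28 x 58 x 73 mm; origin under its middle.
- staple_remover: Bystander: small claw staple remover, 39 x 56 x 20 mm; origin under its middle.

How it is judged:
By the outcome, as a careful person would: the job done as asked, in the order asked, and still so for the second after the job is handed in, with the robot touching nothing.
It also fails if it takes over 72 s, if anything falls off the work surface, if the arm or the gripper's body presses on something with over 40 N, if the wrist force passes 120 N, or if a joint passes its speed limit or range.

## Working session

There is one attempt and no reset: what is moved stays moved. The work goes in short steps, Python scripts to look and compute and a tool call to move; the robot and the scene stay as the last step left them, time stands still between calls to the robot, and variables do not carry over. Pictures are saved under pics/ and viewed, and the job is handed in when it is done.

Besides the shell and the picture viewer there is one more tool, called after ">>>" by a JSON object that holds its "name" and its "arguments". move_arm: Moves the arm, as the interface text tells. Its arguments: {"type":"object","properties":{"motion":{"type":"string"},"grip":{"type":"number"},"force":{"type":"number"}},"required":["motion"]}

```bash
mkdir -p pics; cat > h.py <<'E'
import numpy as np,cv2,pickle
from workcell import get_obs,camera,camera_info,hand_in
def snap(n,f):
    i=camera_info(n);p,d=camera(n)
    cv2.imwrite(f'pics/{f}.png',cv2.cvtColor(p,cv2.COLOR_RGB2BGR));pickle.dump((i,p,d),open(f'pics/{f}.pkl','wb'));return i,p,d
E
python3 - <<'E'
from h import *
print(get_obs())
for n in('scene','top'):
    i,p,d=snap(n,n+'0');print(i)
E
```

```text
{'clock': 0.0, 'joint_pos': array([ 1.27939563,  0.33287869, -0.06469343,  1.46095933,  0.0215927 ,
        1.34988608, -0.08847872]), 'joint_velocities': array([ 0.00019443,  0.0004161 ,  0.00056757,  0.00033121, -0.00072523,
        0.00011443,  0.00158321]), 'tau': array([ 3.59342475e-04, -6.25457597e+01,  4.92022466e-02, -3.91610348e+01,
        1.60805258e-02,  9.87332140e-03,  6.08630117e-06]), 'position': array([ 0.16587698, -0.60219221,  0.23050305]), 'ee_rot': array([ 0.42877305,  0.5629131 , -0.42819291,  0.56207949]), 'ft_force': array([-0.02470494,  0.55453059, -0.53195363]), 'torque': array([-0.07503773,  0.04029592, -0.01381347]), 'grip_width': 0.9981373855253841}
{'camera_matrix': array([[466.44783161,   0.        , 280.58302218],
       [  0.        , 466.44783161, 206.78352841],
       [  0.        ,   0.        ,   1.        ]]), 'eye': array([ 0.05715279, -0.94028362,  0.90760475]), 'attitude': array([ 0.41925649, -0.10039514, -0.19044555,  0.8819724 ])}
{'camera_matrix': array([[534.66455202,   0.        , 268.85997446],
       [  0.        , 534.66455202, 217.22022543],
       [  0.        ,   0.        ,   1.        ]]), 'eye': array([-0.53620856, -0.16761045,  1.45516647]), 'attitude': array([ 0.24905399, -0.21058144, -0.61800791,  0.71532775])}
```

View pics/scene0.png

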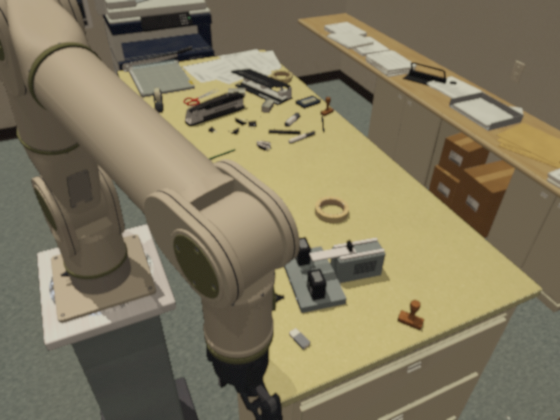

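View pics/top0.png

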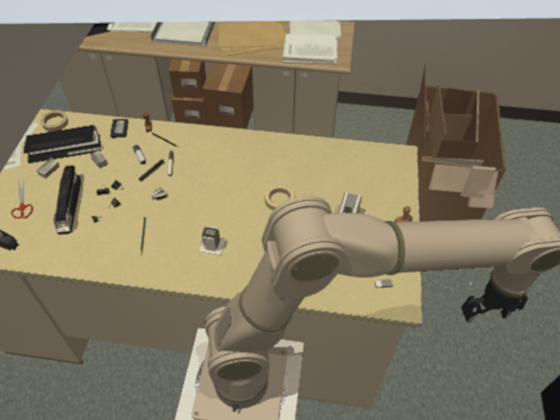

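```bash
cat >> h.py <<'E'
from scipy.spatial.transform import Rotation as R
def P(f,u,v,r=0):
    i,p,d=pickle.load(open(f'pics/{f}.pkl','rb'));K=i['camera_matrix']
    z=np.median(d[v-r:v+r+1,u-r:u+r+1]);c=np.array([(u-K[0,2])/K[0,0]*z,-(v-K[1,2])/K[1,1]*z,-z])
    return i['eye']+R.from_quat(i['attitude']).apply(c)
def cloud(f):
    i,p,d=pickle.load(open(f'pics/{f}.pkl','rb'));K=i['camera_matrix'];v,u=np.indices(d.shape)
    c=np.stack([(u-K[0,2])/K[0,0]*d,-(v-K[1,2])/K[1,1]*d,-d],-1)
    return (i['eye']+R.from_quat(i['attitude']).apply(c.reshape(-1,3))).reshape(*d.shape,3),p,d
def crop(f,x0,y0,x1,y1,s,o):
    im=cv2.imread(f'pics/{f}.png')[y0:y1,x0:x1];cv2.imwrite(f'pics/{o}.png',cv2.resize(im,None,fx=s,fy=s,interpolation=cv2.INTER_CUBIC))
E
python3 - <<'E'
from h import *
crop('scene0',260,190,440,350,4,'s0c');crop('top0',180,210,250,270,8,'t0c')
for f,u,v in [('scene0',300,339),('scene0',400,200),('top0',180,200),('top0',210,233),('top0',212,250),('scene0',350,247),('scene0',305,245),('scene0',318,276),('scene0',332,213),('top0',280,190)]: print(f,u,v,P(f,u,v).round(3))
E
```

```text
scene0 300 339 [ 0.376 -0.394  0.017]
scene0 400 200 [ 0.902 -0.052  0.004]
top0 180 200 [ 0.622  0.334 -0.001]
top0 210 233 [0.446 0.18  0.069]
top0 212 250 [0.42  0.173 0.011]
scene0 350 247 [ 0.576 -0.262  0.11 ]
scene0 305 245 [ 0.492 -0.185  0.082]
scene0 318 276 [ 0.472 -0.292  0.081]
scene0 332 213 [ 0.674 -0.019  0.002]
top0 280 190 [ 0.712 -0.012  0.007]
```

View pics/s0c.png

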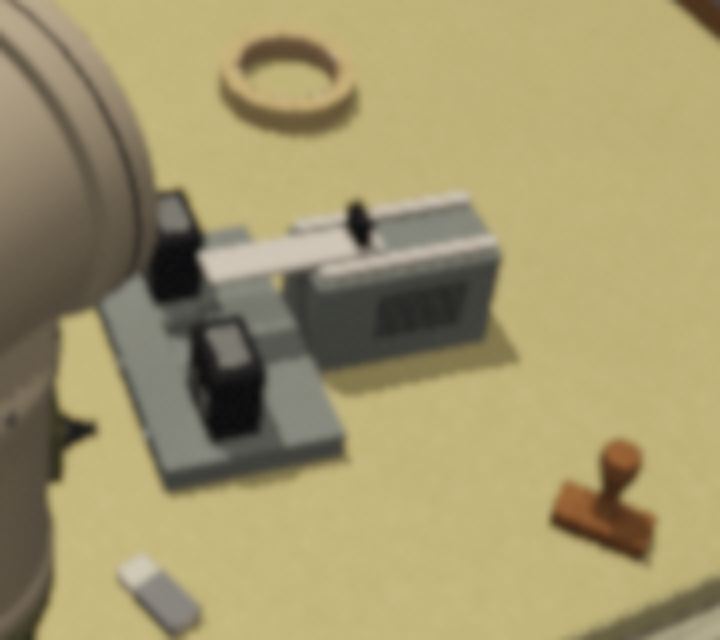

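View pics/t0c.png

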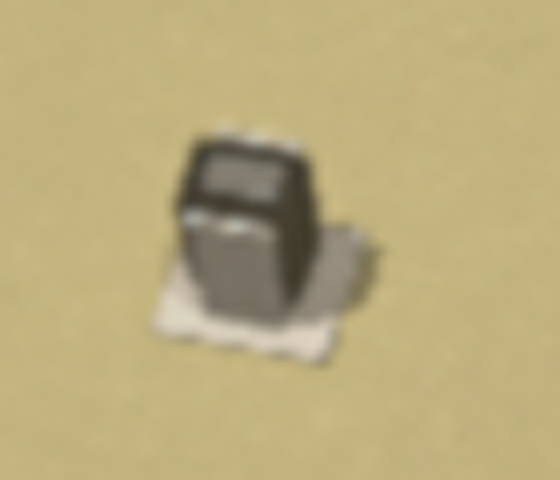

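```bash
python3 - <<'E'
from h import *
o=get_obs();print(R.from_quat(o['ee_rot']).as_matrix().round(3))
i,p,d=snap('wrist','w0');print(i['eye']-o['position'],R.from_quat(i['attitude']).as_matrix().round(3),i['camera_matrix'])
E
```

```text
[[-0.     0.964  0.266]
 [ 0.001  0.266 -0.964]
 [-1.    -0.    -0.001]]
[0.07133526 0.02022907 0.14132192] [[ 0.265  0.923  0.28 ]
 [-0.964  0.254  0.077]
 [ 0.    -0.291  0.957]] [[302.28724348   0.         277.36082255]
 [  0.         302.28724348 210.3677788 ]
 [  0.           0.           1.        ]]
```

>>> {"name": "move_arm", "arguments": {"motion": "0 0 0.06 0; 0.02 0.02 0.12 0; 0.06 0.05 0.15 0; 0.11 0.1 0.15 0; 0.16 0.14 0.15 0; 0.2 0.18 0.15 0; 0.24 0.22 0.15 0; 0.28 0.26 0.15 0; 0.3 0.3 0.15 0; 0.3 0.3 0.15 0"}}

```text
clock: 1.4
position: [0.468, -0.2986, 0.3813]
ee_rot: [0.427, 0.564, -0.426, 0.564]
ft_force: [0.5, -1.2, 0.6]
grip_width: 0.998
```

```bash
python3 - <<'E'
from h import *
snap('wrist','w1')
E
```

```text
(no output)
```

View pics/w1.png

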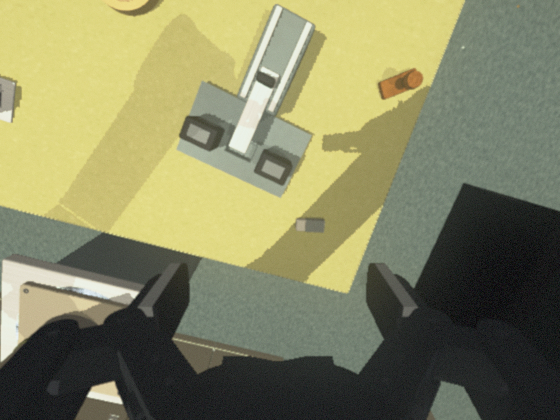

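```bash
cat > fit.py <<'E'
from h import *
import sys
def fitrack(f):
    X,p,d=cloud(f);m=(d>0)&(X[...,0]>.38)&(X[...,0]<.85)&(X[...,1]<-.08)&(X[...,1]>-.45)
    def comps(lo,hi):
        k=(m&(X[...,2]>lo)&(X[...,2]<hi)).astype('uint8');n,l,s,c=cv2.connectedComponentsWithStats(k)
        for j in range(1,n):
            if s[j,4]<60: continue
            q=X[l==j];r=cv2.minAreaRect(q[:,:2].astype('f')*1000)
            print((lo,hi),'n',s[j,4],'px',c[j].round(),'rect c',np.round(r[0],1),'sz',np.round(r[1],1),'ang',round(r[2],2),'zmed',np.median(q[:,2]).round(4))
    comps(.015,.027);comps(.074,.086);comps(.078,.095);comps(.105,.12);comps(-.02,.008)
fitrack(sys.argv[1])
E
python3 fit.py w1
python3 -c "
from h import *
crop('w1',160,0,340,210,4,'w1c')"
```

```text
(0.015, 0.027) n 210 px [392.  85.] rect c [ 636.2 -439.1] sz [25.5 38.3] ang 36.02 zmed 0.016
(0.015, 0.027) n 5579 px [244. 139.] rect c [ 488.7 -234.5] sz [190.3 115.9] ang 80.21 zmed 0.0207
(0.074, 0.086) n 2651 px [279.  52.] rect c [ 606.6 -254.6] sz [ 60.1 129.4] ang 80.22 zmed 0.0807
(0.074, 0.086) n 856 px [198. 133.] rect c [ 489.  -174.7] sz [50.3 34.1] ang 80.58 zmed 0.0786
(0.074, 0.086) n 766 px [273. 168.] rect c [ 469.2 -290.7] sz [49.5 33.9] ang 80.3 zmed 0.0787
(0.078, 0.095) n 5205 px [271.  70.] rect c [ 576.3 -249.5] sz [ 59.5 189.5] ang 80.26 zmed 0.0859
(0.078, 0.095) n 604 px [198. 133.] rect c [ 489.4 -174.8] sz [48.3 32.1] ang 80.73 zmed 0.079
(0.078, 0.095) n 581 px [273. 169.] rect c [ 469.5 -290.7] sz [48.8 32.5] ang 79.39 zmed 0.0791
(0.105, 0.12) n 193 px [265.  79.] rect c [ 581.2 -250.2] sz [24.  11.6] ang 81.36 zmed 0.1113
(-0.02, 0.008) n 34496 px [287.  95.] rect c [ 571.9 -265. ] sz [383.8 370. ] ang 0.0 zmed -0.0012
(-0.02, 0.008) n 187 px [244. 151.] rect c [ 478.3 -232.3] sz [43.  25.7] ang 81.06 zmed 0.0048
```

View pics/w1c.png

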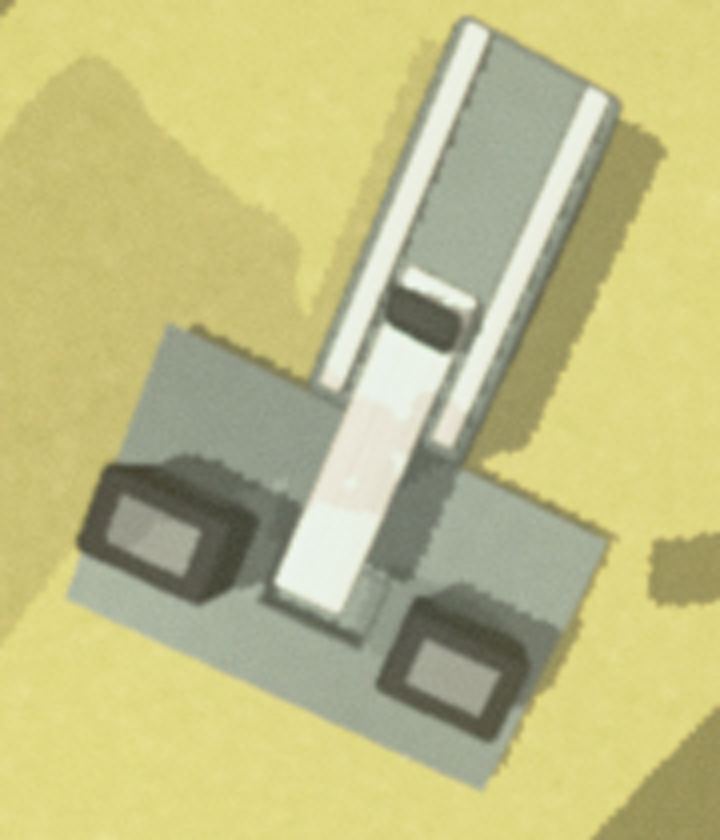

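```bash
python3 - <<'E'
from h import *
o=get_obs();print(o['position'],o['clock'],o['ft_force'])
E
```

```text
[ 0.46665585 -0.30121415  0.381279  ] 1.45 [-1.21931002  0.43075941 -1.2006845 ]
```

>>> {"name": "move_arm", "arguments": {"motion": "0.02 0.01 -0.02 0.17; 0.04 0.02 -0.05 0.34; 0.06 0.03 -0.08 0.51; 0.08 0.04 -0.11 0.68; 0.1 0.045 -0.14 0.85; 0.113 0.0485 -0.16 1.02; 0.113 0.0485 -0.18 1.133; 0.113 0.0485 -0.18 1.133; 0.113 0.0485 -0.18 1.133"}}

```text
clock: 2.58
position: [0.5788, -0.2553, 0.2021]
ee_rot: [0.061, 0.704, -0.061, 0.705]
ft_force: [-0.2, 0.1, -0.7]
grip_width: 0.998
```

```bash
python3 - <<'E'
from h import *
o=get_obs();print(o['position'],R.from_quat(o['ee_rot']).as_matrix().round(3));snap('wrist','w2')
E
python3 fit.py w2
```

```text
[ 0.57880058 -0.25528352  0.20214835] [[ 0.001  0.172  0.985]
 [-0.001  0.985 -0.172]
 [-1.    -0.001  0.001]]
(0.015, 0.027) n 10066 px [199. 170.] rect c [ 488.8 -234.1] sz [190.  116.7] ang 80.34 zmed 0.0207
(0.015, 0.027) n 76 px [335. 156.] rect c [ 640.6 -229.8] sz [ 0.4 62.1] ang 80.11 zmed 0.017
(0.015, 0.027) n 328 px [347. 319.] rect c [ 637.1 -439.5] sz [26.2 40.4] ang 38.13 zmed 0.0157
(0.074, 0.086) n 2431 px [158. 130.] rect c [ 489.3 -174.3] sz [49.9 34.4] ang 80.25 zmed 0.0787
(0.074, 0.086) n 4506 px [326. 191.] rect c [ 608.9 -250. ] sz [ 51.1 126.1] ang 80.23 zmed 0.0808
(0.074, 0.086) n 419 px [288. 224.] rect c [ 603.4 -275.5] sz [ 16.4 123.4] ang 79.81 zmed 0.0801
(0.074, 0.086) n 1264 px [172. 250.] rect c [ 469.6 -289.6] sz [48.8 33.9] ang 80.27 zmed 0.0787
(0.078, 0.095) n 1823 px [157. 130.] rect c [ 489.4 -174.2] sz [47.6 32.4] ang 80.06 zmed 0.0789
(0.078, 0.095) n 10379 px [288. 197.] rect c [ 576.3 -248.8] sz [ 59.2 189.8] ang 80.04 zmed 0.0866
(0.078, 0.095) n 951 px [170. 251.] rect c [ 470.1 -286.1] sz [41.4 32.2] ang 79.84 zmed 0.079
(0.105, 0.12) n 406 px [280. 207.] rect c [ 581.8 -249.6] sz [23.6 11.3] ang 79.86 zmed 0.1114
(-0.02, 0.008) n 93482 px [335. 146.] rect c [ 615. -265.] sz [470. 370.] ang 0.0 zmed -0.0011
(-0.02, 0.008) n 457 px [185. 175.] rect c [ 478.6 -224.5] sz [23.3 24.3] ang 80.52 zmed 0.0047
```

View pics/w2.png

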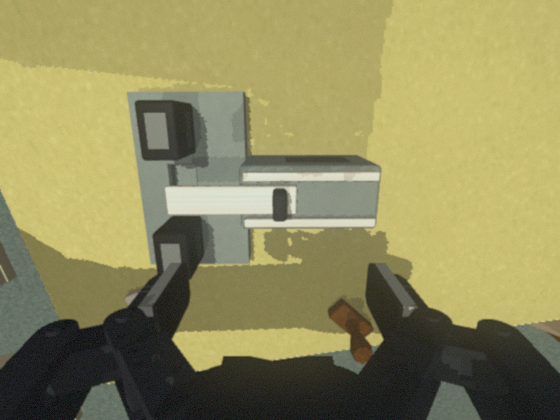

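>>> {"name": "move_arm", "arguments": {"motion": "0.003 0.004 0 0.003; 0.003 0.004 -0.04 0.003; 0.003 0.004 -0.08 0.003; 0.003 0.004 -0.105 0.003; 0.003 0.004 -0.105 0.003; 0.003 0.004 -0.105 0.003"}}

```text
clock: 3.38
position: [0.583, -0.2501, 0.098]
ee_rot: [0.058, 0.704, -0.059, 0.705]
ft_force: [0.6, 0.2, 1.5]
grip_width: 0.997
```

```bash
python3 - <<'E'
from h import *
o=get_obs();print(o['position'],o['ft_force']);snap('wrist','w3')
E
python3 fit.py w3|grep 0.105
python3 -c "
from h import *
crop('w3',120,100,420,330,2.6,'w3c')"
```

```text
[ 0.58296424 -0.25011912  0.09801905] [0.63230657 0.15935139 1.49594823]
(0.105, 0.12) n 1128 px [275. 277.] rect c [ 581.3 -249.1] sz [23.8 12. ] ang 79.69 zmed 0.1113
(0.105, 0.12) n 394 px [183. 280.] rect c [ 540.4 -241.6] sz [ 6.6 23.9] ang 5.87 zmed 0.1158
(0.105, 0.12) n 387 px [372. 280.] rect c [ 627.9 -256.9] sz [22.4  7.1] ang 80.36 zmed 0.1161
```

View pics/w3c.png

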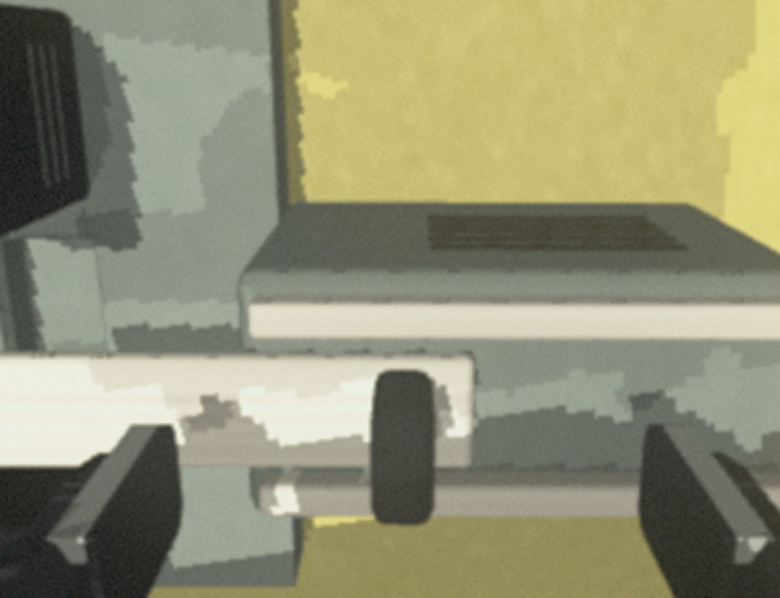

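>>> {"name": "move_arm", "arguments": {"motion": "0 0 0 0; 0 0 0 0; 0 0 0 0; 0 0 0 0; 0 0 0 0; 0 0 0 0", "grip": 0, "force": 40}}

```text
clock: 4.18
position: [0.582, -0.2501, 0.0965]
ee_rot: [0.059, 0.705, -0.059, 0.705]
ft_force: [-1.1, 0.3, 2.6]
grip_width: 0.126
```

>>> {"name": "move_arm", "arguments": {"motion": "0.012 -0.002 0 0; 0.025 -0.0043 0 0; 0.038 -0.0065 0 0; 0.05 -0.0086 0 0; 0.059 -0.0101 0 0; 0.064 -0.0109 0 0; 0.064 -0.0109 0 0; 0.064 -0.0109 0 0"}}

```text
clock: 5.18
position: [0.6448, -0.2608, 0.0964]
ee_rot: [0.059, 0.706, -0.059, 0.704]
ft_force: [-8.9, 1.6, 9.0]
grip_width: 0.128
```

```bash
python3 - <<'E'
from h import *
o=get_obs();print(o['position'],o['ft_force'],o['grip_width']);snap('wrist','w4')
E
python3 fit.py w4|grep 0.105
```

```text
[ 0.64483481 -0.26084542  0.09639877] [-8.9145138   1.61759111  8.97191776] 0.12787078107711364
(0.105, 0.12) n 2014 px [278. 274.] rect c [ 644.1 -255.4] sz [29.5 30.6] ang 42.21 zmed 0.1115
```

View pics/w4.png

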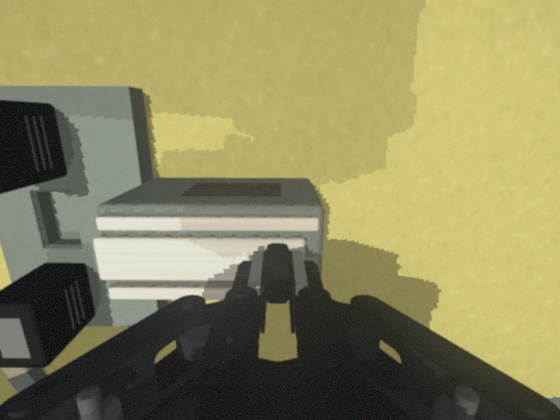

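>>> {"name": "move_arm", "arguments": {"motion": "0 0 0 0; 0 0 0 0; 0 0 0 0; 0 0 0.04 0; 0 0 0.1 0; -0.02 0.04 0.15 0; -0.05 0.09 0.2 0; -0.08 0.15 0.23 0; -0.12 0.2 0.25 0; -0.15 0.26 0.25 0", "grip": 1}}

```text
clock: 6.48
position: [0.5129, -0.0307, 0.3436]
ee_rot: [0.059, 0.704, -0.059, 0.706]
ft_force: [-0.4, 0.3, 0.2]
grip_width: 1.002
```

>>> {"name": "move_arm", "arguments": {"motion": "-0.03 0.05 0 0; -0.05 0.1 0 0; -0.05 0.13 0 0; -0.05 0.13 0 0"}}

```text
clock: 6.98
position: [0.463, 0.1004, 0.3425]
ee_rot: [0.057, 0.704, -0.057, 0.705]
ft_force: [0.3, -0.8, -0.8]
grip_width: 0.996
```

```bash
python3 - <<'E'
from h import *
o=get_obs();print(o['position'],o['ft_force'],o['grip_width']);snap('wrist','w5')
E
```

```text
[0.46302775 0.10042586 0.34250431] [ 0.26338989 -0.8132065  -0.75405253] 0.9963979408549847
```

View pics/w5.png

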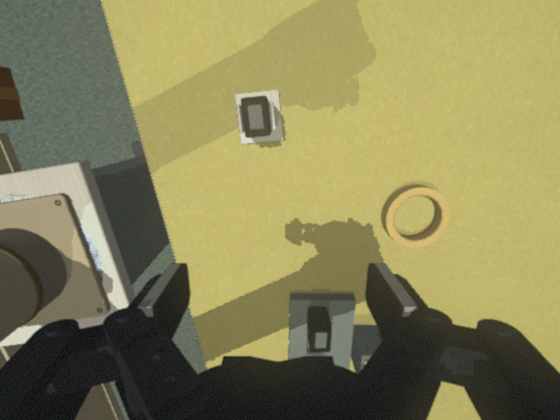

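```bash
cat > fitb.py <<'E'
from h import *
import sys
f=sys.argv[1];x0,x1,y0,y1=map(float,sys.argv[2:6]);bands=[float(a) for a in sys.argv[6:]]
X,p,d=cloud(f);m=(d>0)&(X[...,0]>x0)&(X[...,0]<x1)&(X[...,1]>y0)&(X[...,1]<y1)
g=cv2.cvtColor(p,cv2.COLOR_RGB2GRAY)
for lo,hi in zip(bands[::2],bands[1::2]):
    k=(m&(X[...,2]>lo)&(X[...,2]<hi)).astype('uint8');n,l,s,c=cv2.connectedComponentsWithStats(k)
    for j in range(1,n):
        if s[j,4]<40: continue
        q=X[l==j];r=cv2.minAreaRect(q[:,:2].astype('f')*1000)
        print((lo,hi),'n',s[j,4],'px',c[j].round(),'c',np.round(r[0],1),'sz',np.round(r[1],1),'ang',round(r[2],2),'z',np.median(q[:,2]).round(4))
E
python3 fitb.py w5 .35 .55 .1 .28 0.001 .008 .068 .08 .0725 .08
python3 -c "
from h import *
crop('w5',210,70,310,170,6,'w5c')"
```

```text
(0.001, 0.008) n 845 px [264. 117.] c [448.3 179.5] sz [74.8 65.5] ang 86.52 z 0.0027
(0.068, 0.08) n 1045 px [256. 116.] c [447.7 180.4] sz [49.9 34.1] ang 86.61 z 0.0747
(0.068, 0.08) n 89 px [273. 115.] c [470.  178.7] sz [35.1  3.9] ang 86.51 z 0.072
(0.068, 0.08) n 91 px [239. 119.] c [426.3 181.5] sz [34.1  4.1] ang 86.72 z 0.0718
(0.0725, 0.08) n 1001 px [255. 116.] c [447.7 180.5] sz [49.5 33.4] ang 86.92 z 0.0747
```

View pics/w5c.png

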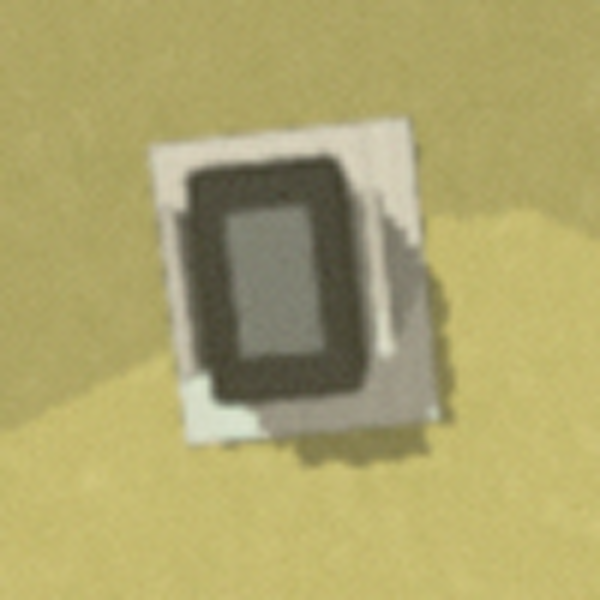

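>>> {"name": "move_arm", "arguments": {"motion": "-0.002 0.01 -0.02 -0.18; -0.004 0.02 -0.04 -0.36; -0.006 0.03 -0.06 -0.54; -0.008 0.04 -0.08 -0.72; -0.01 0.05 -0.1 -0.9; -0.012 0.06 -0.12 -1.08; -0.014 0.07 -0.13 -1.26; -0.0155 0.08 -0.14 -1.44; -0.0155 0.08 -0.15 -1.457; -0.0155 0.08 -0.15 -1.457"}}

```text
clock: 8.28
position: [0.448, 0.1767, 0.1913]
ee_rot: [-0.512, -0.488, 0.513, -0.487]
ft_force: [-1.0, -0.2, 0.0]
grip_width: 1.003
```

```bash
python3 - <<'E'
from h import *
o=get_obs();print(o['position'],R.from_quat(o['ee_rot']).as_matrix().round(3),o['joint_pos'].round(2));snap('wrist','w6')
E
python3 fitb.py w6 .35 .6 .1 .28 0.001 .008 .068 .08 .0725 .08
```

```text
[0.44801246 0.17665034 0.19133999] [[-0.001  0.999 -0.05 ]
 [-0.001 -0.05  -0.999]
 [-1.    -0.001  0.001]] [ 0.32  0.11 -0.82  1.85  0.09  1.22 -2.15]
(0.001, 0.008) n 1331 px [276. 175.] c [448.1 180.1] sz [74.  65.5] ang 86.26 z 0.0027
(0.068, 0.08) n 202 px [274. 181.] c [469.6 178.9] sz [35.2  4.3] ang 86.14 z 0.0718
(0.068, 0.08) n 2050 px [273. 205.] c [447.7 180.6] sz [49.9 33.8] ang 86.91 z 0.0747
(0.068, 0.08) n 186 px [274. 227.] c [426.2 181.3] sz [35.2  4.1] ang 85.41 z 0.0716
(0.0725, 0.08) n 1954 px [273. 205.] c [447.8 180.6] sz [49.4 33.5] ang 86.93 z 0.0748
```

View pics/w6.png

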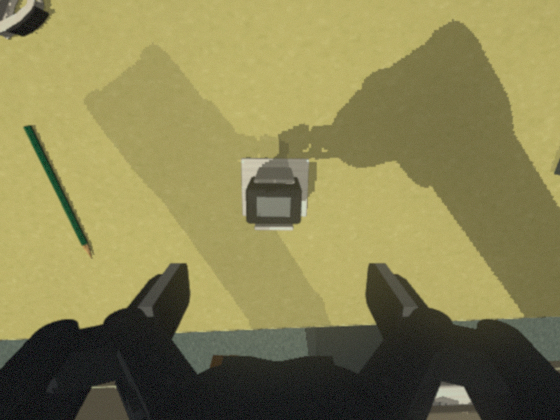

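>>> {"name": "move_arm", "arguments": {"motion": "0 0.0037 -0.02 -0.009; 0 0.0037 -0.06 -0.009; 0 0.0037 -0.1 -0.009; 0 0.0037 -0.13 -0.009; 0 0.0037 -0.15 -0.009; 0 0.0037 -0.163 -0.009; 0 0.0037 -0.163 -0.009; 0 0.0037 -0.163 -0.009"}}

```text
clock: 9.32
position: [0.4487, 0.1819, 0.03]
ee_rot: [0.515, 0.484, -0.515, 0.485]
ft_force: [0.2, -0.0, -0.0]
grip_width: 0.994
```

```bash
python3 - <<'E'
from h import *
o=get_obs();print(o['position'],o['ft_force']);snap('wrist','w7')
E
python3 fitb.py w7 .35 .6 .1 .28 0.001 .008 .068 .08 .0725 .08
```

```text
[0.44869544 0.18186277 0.02998575] [ 0.17943939 -0.01692822 -0.04380017]
(0.001, 0.008) n 4022 px [281. 215.] c [456.8 179.8] sz [73.9 48.2] ang 86.56 z 0.0027
(0.068, 0.08) n 1260 px [283. 267.] c [469.7 179.2] sz [36.   4.8] ang 86.02 z 0.0716
(0.068, 0.08) n 10135 px [281. 317.] c [446. 181.] sz [50.1 38.2] ang 86.24 z 0.0747
(0.068, 0.08) n 1052 px [156. 309.] c [453.7 226.4] sz [22.2 14.8] ang 37.11 z 0.0741
(0.068, 0.08) n 1046 px [399. 309.] c [447.8 138.2] sz [14.3 22.4] ang 49.5 z 0.0741
(0.0725, 0.08) n 9182 px [282. 321.] c [447.9 180.9] sz [49.4 33.9] ang 86.69 z 0.0748
(0.0725, 0.08) n 660 px [155. 311.] c [456.7 227.2] sz [18.4 13.2] ang 45.88 z 0.077
(0.0725, 0.08) n 655 px [400. 311.] c [451. 137.] sz [12.8 18.6] ang 37.74 z 0.0772
```

View pics/w7.png

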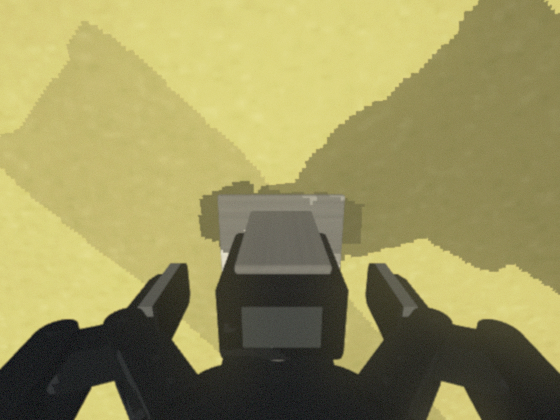

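Well centred between the fingers. Close.

>>> {"name": "move_arm", "arguments": {"motion": "0 0 0 0; 0 0 0 0; 0 0 0 0; 0 0 0 0; 0 0 0 0", "grip": 0.3, "force": 50}}

```text
clock: 10.0
position: [0.4484, 0.1816, 0.0296]
ee_rot: [0.515, 0.484, -0.515, 0.485]
ft_force: [-1.0, -1.9, 5.9]
grip_width: 0.579
```

```bash
python3 - <<'E'
from h import *
o=get_obs();print(o['position'],o['ft_force'],o['grip_width'])
E
```

```text
[0.44842987 0.18158804 0.02958014] [-1.02647961 -1.8964014   5.87032688] 0.5790947180209475
```

>>> {"name": "move_arm", "arguments": {"motion": "0 0 0.01 0; 0 0 0.03 0; 0 0 0.055 0; 0 0 0.085 0; 0 0 0.1 0; 0 0 0.1 0"}}

```text
clock: 10.75
position: [0.4485, 0.1816, 0.1297]
ee_rot: [0.516, 0.484, -0.515, 0.485]
ft_force: [-0.4, -0.1, -1.1]
grip_width: 0.58
```

```bash
python3 - <<'E'
from h import *
o=get_obs();print(o['position'],o['ft_force'],o['grip_width']);snap('wrist','w8')
E
python3 fitb.py w8 .35 .6 .1 .28 0.001 .008 .068 .08 .165 .19
```

```text
[0.44846683 0.18160991 0.12973277] [-0.35872178 -0.07435588 -1.11630371] 0.5804077927867562
(0.001, 0.008) n 3721 px [279. 200.] c [450.5 180.1] sz [74.  60.2] ang 86.57 z 0.0027
(0.068, 0.08) n 362 px [280. 199.] c [469.6 179. ] sz [35.7  4.7] ang 86.56 z 0.0717
(0.165, 0.19) n 20295 px [277. 321.] c [448.2 182.3] sz [117.2  34.5] ang 86.25 z 0.1757
```

View pics/w8.png

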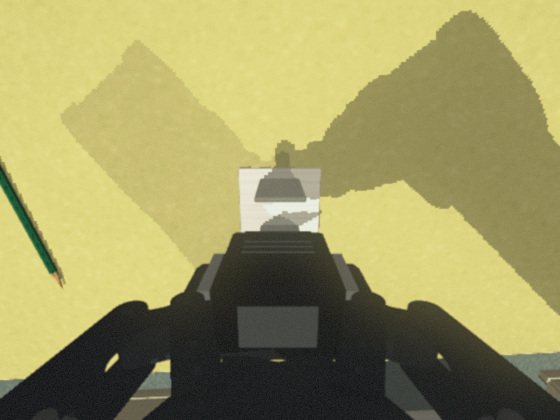

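>>> {"name": "move_arm", "arguments": {"motion": "0.01 -0.02 0 -0.015; 0.02 -0.05 0 -0.04; 0.03 -0.085 0 -0.07; 0.04 -0.12 0 -0.1; 0.05 -0.145 0 -0.11; 0.052 -0.152 -0.02 -0.11; 0.052 -0.152 -0.05 -0.11; 0.052 -0.152 -0.08 -0.11; 0.052 -0.152 -0.095 -0.11; 0.052 -0.152 -0.1 -0.11"}}

```text
clock: 12.05
position: [0.4995, 0.0291, 0.0281]
ee_rot: [-0.541, -0.456, 0.541, -0.455]
ft_force: [-0.1, -0.3, -1.2]
grip_width: 0.577
```

```bash
python3 - <<'E'
from h import *
o=get_obs();print(o['position'],o['ft_force'],o['grip_width'],o['joint_pos'].round(2))
E
```

```text
[0.49949845 0.02910612 0.02808946] [-0.12474641 -0.25160342 -1.15500844] 0.5773807381429225 [ 0.43  0.36 -0.66  1.96  0.28  0.91 -2.11]
```

>>> {"name": "move_arm", "arguments": {"motion": "0 0 -0.002 0; 0 0 -0.004 0; 0 0 -0.004 0; 0 0 -0.004 0"}}

```text
clock: 12.55
position: [0.5005, 0.0295, 0.0256]
ee_rot: [0.541, 0.455, -0.541, 0.456]
ft_force: [0.2, 0.4, 1.5]
grip_width: 0.582
```

>>> {"name": "move_arm", "arguments": {"motion": "0 0 0 0; 0 0 0 0; 0 0 0 0; 0 0 0 0; 0 0 0.03 0; 0 0 0.07 0; 0 0 0.12 0; 0 0 0.17 0; 0 0 0.17 0; 0 0 0.17 0", "grip": 1}}

```text
clock: 13.8
position: [0.4997, 0.0294, 0.1945]
ee_rot: [-0.541, -0.455, 0.541, -0.455]
ft_force: [0.3, 0.1, -1.0]
grip_width: 0.997
```

```bash
python3 - <<'E'
from h import *
o=get_obs();print(o['position'],o['ft_force'],o['grip_width']);snap('wrist','w9')
E
python3 fitb.py w9 .4 .6 -.05 .1 .06 .08
```

```text
[0.49969958 0.02940066 0.19450414] [ 0.31336947  0.1362371  -1.03057694] 0.9969861569966423
(0.06, 0.08) n 2024 px [277. 202.] c [499.9  29.8] sz [50.1 33.7] ang 80.16 z 0.0707
```

View pics/w9.png

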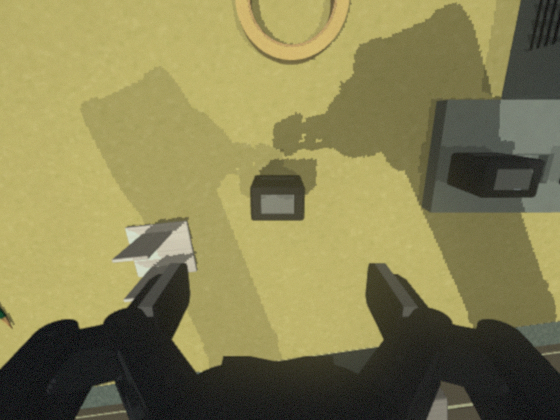

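>>> {"name": "move_arm", "arguments": {"motion": "0 0 0 0.18; 0 0 0 0.36; 0 0 0 0.54; 0 0 0 0.72; 0 0 0 0.9; 0 0 0 1.08; 0 0 0 1.26; 0 0 0 1.44; 0 0 0 1.569; 0 0 0 1.569"}}

```text
clock: 15.1
position: [0.4994, 0.0295, 0.1939]
ee_rot: [0.061, 0.705, -0.061, 0.704]
ft_force: [0.2, -0.2, -0.0]
grip_width: 1.006
```

>>> {"name": "move_arm", "arguments": {"motion": "0 0 -0.03 0; 0 0 -0.07 0; 0 0 -0.105 0; 0 0 -0.105 0"}}

```text
clock: 15.6
position: [0.4978, 0.0296, 0.0876]
ee_rot: [0.062, 0.706, -0.062, 0.702]
ft_force: [0.1, 0.6, -0.4]
grip_width: 1.0
```

```bash
python3 - <<'E'
from h import *
o=get_obs();print(o['position'],o['ft_force'],R.from_quat(o['ee_rot']).as_matrix().round(3));snap('wrist','w10')
E
python3 fitb.py w10 .4 .6 -.05 .1 .06 .08 .11 .16
```

```text
[0.49782998 0.02964835 0.08764197] [ 0.1220601   0.6145783  -0.41917601] [[-0.006  0.174  0.985]
 [ 0.001  0.985 -0.174]
 [-1.    -0.    -0.006]]
(0.06, 0.08) n 4802 px [281. 248.] c [499.6  30.7] sz [49.6 34.2] ang 80.15 z 0.0708
(0.11, 0.16) n 9183 px [107. 341.] c [447.7  40.6] sz [28.7 45.3] ang 84.97 z 0.1519
(0.11, 0.16) n 9329 px [449. 341.] c [548.7  22.9] sz [28.6 46.2] ang 75.11 z 0.1516
(0.11, 0.16) n 80 px [239. 357.] c [489.   41.6] sz [1.8 9.5] ang 82.04 z 0.1594
(0.11, 0.16) n 90 px [317. 357.] c [510.5  37.8] sz [2.  8.9] ang 85.02 z 0.1595
```

View pics/w10.png

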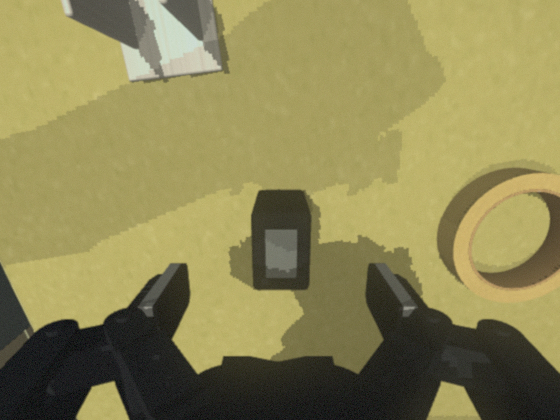

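>>> {"name": "move_arm", "arguments": {"motion": "0.0005 0 -0.02 0; 0.0005 0 -0.04 0; 0.0005 0 -0.055 0; 0.0005 0 -0.06 0; 0.0005 0 -0.06 0; 0.0005 0 -0.06 0; 0.0005 0 -0.06 0"}}

```text
clock: 16.52
position: [0.5009, 0.0296, 0.0306]
ee_rot: [0.061, 0.704, -0.061, 0.705]
ft_force: [0.6, -0.5, 0.2]
grip_width: 0.998
```

```bash
python3 - <<'E'
from h import *
o=get_obs();print(o['position'],o['ft_force'],R.from_quat(o['ee_rot']).as_matrix().round(3))
E
```

```text
[0.50088001 0.02955276 0.03057672] [ 0.63768502 -0.45271719  0.19955423] [[ 0.001  0.172  0.985]
 [-0.     0.985 -0.172]
 [-1.     0.     0.001]]
```

>>> {"name": "move_arm", "arguments": {"motion": "0 0 0 0; 0 0 0 0; 0 0 0 0; 0 0 0 0; 0 0 0 0; 0 0 0 0; 0 0 0 0", "grip": 0.15, "force": 60}}

```text
clock: 17.4
position: [0.5006, 0.0296, 0.0302]
ee_rot: [0.061, 0.704, -0.061, 0.705]
ft_force: [-2.1, -0.9, 5.0]
grip_width: 0.392
```

```bash
python3 - <<'E'
from h import *
o=get_obs();print(o['position'],o['ft_force'],R.from_quat(o['ee_rot']).as_matrix().round(4))
snap('wrist','w11')
E
python3 fitb.py w11 .4 .6 -.05 .1 .06 .077
```

```text
[0.50062182 0.02956159 0.03022829] [-2.10369298 -0.85731886  5.00064076] [[ 3.000e-04  1.722e-01  9.851e-01]
 [-1.000e-04  9.851e-01 -1.722e-01]
 [-1.000e+00 -0.000e+00  3.000e-04]]
(0.06, 0.077) n 10897 px [277. 301.] c [500.7  32.3] sz [46.9 60.8] ang 80.36 z 0.0708
(0.06, 0.077) n 44 px [163. 298.] c [461.8  48.9] sz [1.2 6.3] ang 80.11 z 0.076
(0.06, 0.077) n 46 px [394. 298.] c [544.1  34.5] sz [1.1 7.3] ang 83.47 z 0.0759
(0.06, 0.077) n 150 px [184. 307.] c [467.  43.] sz [2.  7.6] ang 76.22 z 0.0746
(0.06, 0.077) n 151 px [371. 307.] c [536.   30.9] sz [1.7 7.4] ang 80.56 z 0.0746
```

View pics/w11.png

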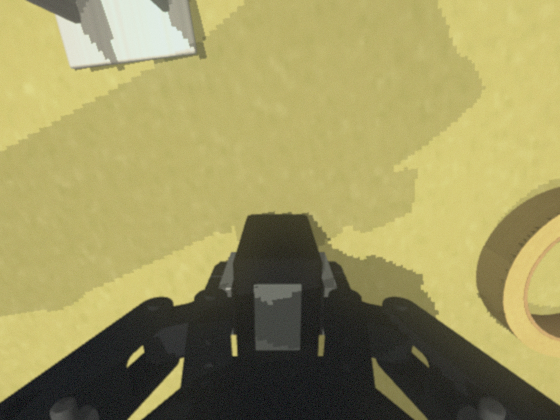

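>>> {"name": "move_arm", "arguments": {"motion": "0 0 0.04 0; 0 0 0.09 0; -0.002 -0.03 0.12 0.003; -0.006 -0.075 0.12 0.003; -0.01 -0.125 0.12 0.003; -0.014 -0.175 0.12 0.003; -0.019 -0.225 0.12 0.003; -0.0216 -0.255 0.12 0.003; -0.0216 -0.2624 0.12 0.003; -0.0216 -0.2624 0.12 0.003"}}

```text
clock: 18.7
position: [0.4789, -0.2323, 0.1497]
ee_rot: [0.06, 0.705, -0.06, 0.704]
ft_force: [0.0, -0.9, -2.1]
grip_width: 0.39
```

>>> {"name": "move_arm", "arguments": {"motion": "0 0 -0.02 0; 0 0 -0.045 0; 0 0 -0.065 0; 0 0 -0.08 0; 0 0 -0.085 0; 0 0 -0.085 0; 0 0 -0.085 0; 0 0 -0.085 0"}}

```text
clock: 19.7
position: [0.4793, -0.233, 0.0657]
ee_rot: [0.06, 0.704, -0.06, 0.705]
ft_force: [0.1, 0.8, -2.1]
grip_width: 0.392
```

```bash
python3 - <<'E'
from h import *
o=get_obs();print(o['position'],o['ft_force'],R.from_quat(o['ee_rot']).as_matrix().round(4))
snap('wrist','w12');snap('scene','s12')
crop('s12',260,190,400,330,5,'s12c')
E
python3 fitb.py w12 .4 .6 -.35 -.1 .015 .027 .07 .082 .1 .112
```

```text
[ 0.47926781 -0.2330161   0.06565727] [ 0.09094652  0.76055772 -2.14721898] [[ 9.000e-04  1.693e-01  9.856e-01]
 [-5.000e-04  9.856e-01 -1.693e-01]
 [-1.000e+00 -4.000e-04  1.000e-03]]
(0.015, 0.027) n 22694 px [308. 170.] c [ 516.6 -216.7] sz [147. 166.] ang 79.93 z 0.0208
(0.015, 0.027) n 96 px [234. 344.] c [ 432.3 -312. ] sz [17.8  3.8] ang 78.07 z 0.0208
(0.015, 0.027) n 102 px [321. 344.] c [ 496.4 -323.5] sz [17.7  4. ] ang 79.83 z 0.0211
(0.07, 0.082) n 9262 px [277. 150.] c [ 488.8 -173.9] sz [49.6 34.1] ang 80.2 z 0.0788
(0.07, 0.082) n 4071 px [463. 242.] c [ 572.6 -240.7] sz [46.2 53.8] ang 80.56 z 0.0795
(0.07, 0.082) n 636 px [277. 230.] c [ 483.  -208.8] sz [ 3.2 33.5] ang 79.97 z 0.0763
(0.07, 0.082) n 169 px [224. 264.] c [ 455.7 -220.1] sz [10.5  3.5] ang 21.56 z 0.0773
(0.07, 0.082) n 174 px [331. 264.] c [ 505.  -228.5] sz [ 3.  10.8] ang 49.61 z 0.0777
(0.07, 0.082) n 40 px [509. 314.] c [ 588.4 -268.5] sz [ 1.2 14.7] ang 80.91 z 0.0816
(0.1, 0.112) n 10249 px [277. 304.] c [ 479.2 -230.3] sz [46.7 60.9] ang 79.96 z 0.1063
(0.1, 0.112) n 143 px [184. 307.] c [ 445.6 -219.7] sz [1.8 7.3] ang 83.55 z 0.1098
(0.1, 0.112) n 138 px [371. 307.] c [ 514.8 -231.8] sz [2.  7.2] ang 85.38 z 0.1097
```

View pics/w12.png

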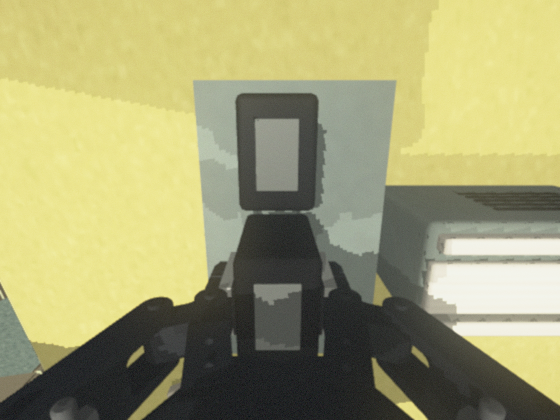

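View pics/s12c.png

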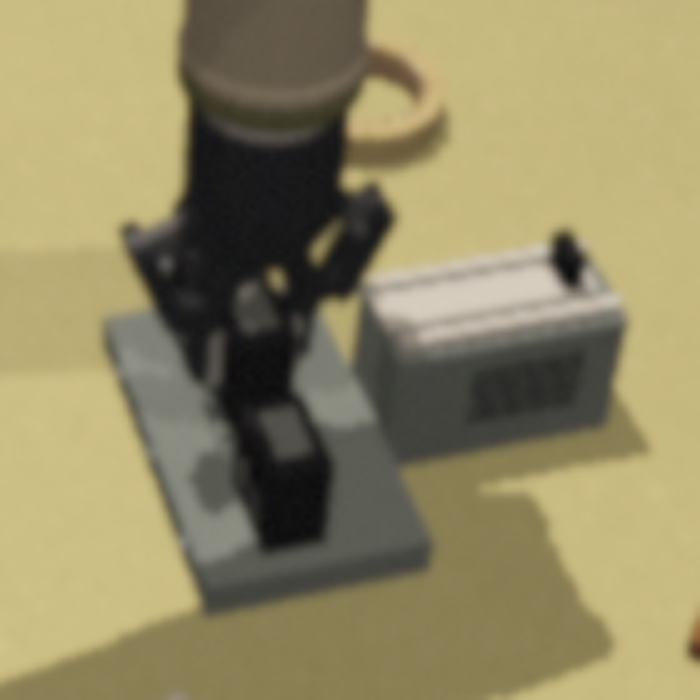

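>>> {"name": "move_arm", "arguments": {"motion": "0 0 -0.005 0; 0 0 -0.01 0; 0 0 -0.013 0; 0 0 -0.016 0; 0 0 -0.018 0; 0 0 -0.018 0"}}

```text
clock: 20.55
position: [0.4789, -0.2328, 0.047]
ee_rot: [0.06, 0.705, -0.06, 0.705]
ft_force: [0.3, -0.4, -1.2]
grip_width: 0.39
```

>>> {"name": "move_arm", "arguments": {"motion": "0 0 -0.003 0; 0 0 -0.006 0; 0 0 -0.0085 0; 0 0 -0.01 0; 0 0 -0.01 0; 0 0 -0.01 0"}}

```text
clock: 21.3
position: [0.4789, -0.2329, 0.0382]
ee_rot: [0.06, 0.705, -0.06, 0.704]
ft_force: [-7.6, 1.9, 15.0]
grip_width: 0.394
```

>>> {"name": "move_arm", "arguments": {"motion": "0 0 0 0; 0 0 0 0; 0 0 0 0; 0 0 0 0; 0 0 0.02 0; 0 0 0.05 0; 0 0 0.09 0; 0 0 0.13 0; 0 0 0.13 0; 0 0 0.13 0", "grip": 0.7}}

```text
clock: 22.55
position: [0.4788, -0.2328, 0.1674]
ee_rot: [0.06, 0.704, -0.06, 0.705]
ft_force: [0.2, -0.2, -0.2]
grip_width: 0.699
```

```bash
python3 - <<'E'
from h import *
o=get_obs();print(o['position'],o['ft_force'])
snap('wrist','w13');snap('scene','s13')
crop('s13',260,190,400,330,5,'s13c')
E
python3 fitb.py w13 .4 .6 -.35 -.1  .07 .084
```

```text
[ 0.4787834  -0.23282421  0.16744498] [ 0.22954978 -0.2080131  -0.18602086]
(0.07, 0.084) n 3045 px [278. 138.] c [ 488.9 -174.4] sz [49.1 34. ] ang 80.22 z 0.0788
(0.07, 0.084) n 1695 px [389. 203.] c [ 573.5 -247. ] sz [58.7 57.7] ang 82.22 z 0.0803
(0.07, 0.084) n 2498 px [277. 212.] c [ 478.8 -231.8] sz [49.1 34. ] ang 80.27 z 0.0789
(0.07, 0.084) n 2126 px [278. 277.] c [ 469.  -289.9] sz [50.1 33.8] ang 80.98 z 0.0788
(0.07, 0.084) n 53 px [406. 248.] c [ 578.  -277.7] sz [ 1.1 43.1] ang 79.42 z 0.0802
```

View pics/w13.png

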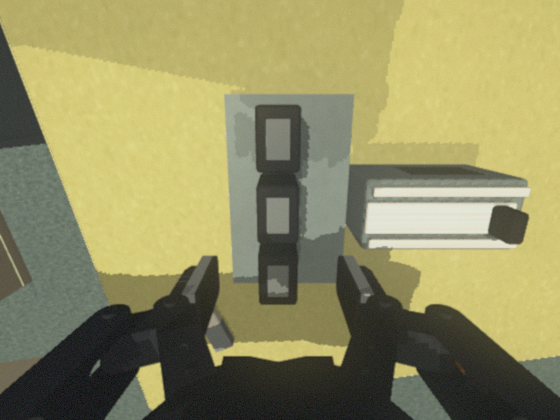

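View pics/s13c.png

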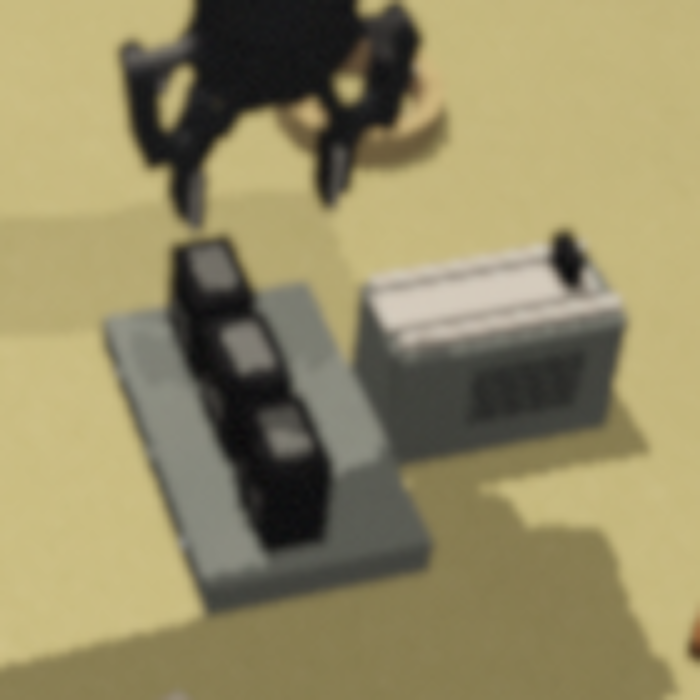

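>>> {"name": "move_arm", "arguments": {"motion": "0.03 -0.005 0 0; 0.07 -0.012 0 0; 0.11 -0.019 0 0; 0.145 -0.025 0 0; 0.166 -0.028 0 0; 0.166 -0.028 -0.02 0; 0.166 -0.028 -0.05 0; 0.166 -0.028 -0.07 0; 0.166 -0.028 -0.07 0; 0.166 -0.028 -0.07 0"}}

```text
clock: 23.9
position: [0.6451, -0.261, 0.098]
ee_rot: [0.06, 0.704, -0.06, 0.705]
ft_force: [-0.1, -0.2, 0.6]
grip_width: 0.698
```

>>> {"name": "move_arm", "arguments": {"motion": "0 0 0 0; 0 0 0 0; 0 0 0 0; 0 0 0 0; 0 0 0 0", "grip": 0, "force": 40}}

```text
clock: 24.52
position: [0.6448, -0.2609, 0.0977]
ee_rot: [0.06, 0.705, -0.06, 0.705]
ft_force: [-4.3, 0.4, 5.7]
grip_width: 0.127
```

>>> {"name": "move_arm", "arguments": {"motion": "-0.012 0.002 0 0; -0.025 0.0043 0 0; -0.038 0.0065 0 0; -0.05 0.0086 0 0; -0.058 0.0099 0 0; -0.063 0.0108 0 0; -0.0651 0.0112 0 0; -0.0661 0.0113 0 0; -0.0661 0.0113 0 0; -0.0661 0.0113 0 0"}}

```text
clock: 25.78
position: [0.5805, -0.2498, 0.0978]
ee_rot: [0.06, 0.703, -0.06, 0.706]
ft_force: [8.9, -3.1, 1.7]
grip_width: 0.128
```

```bash
python3 - <<'E'
from h import *
o=get_obs();print(o['position'],o['ft_force'])
E
```

```text
[ 0.58054169 -0.24978032  0.09778486] [ 8.9401648  -3.07664582  1.65469583]
```

>>> {"name": "move_arm", "arguments": {"motion": "0 0 0 0; 0 0 0 0; 0 0 0 0; 0 0 0.03 0; 0 0 0.07 0; 0 0 0.12 0; 0 0 0.16 0; 0 0 0.16 0; 0 0 0.16 0", "grip": 0.7}}

```text
clock: 26.9
position: [0.5784, -0.2495, 0.2563]
ee_rot: [0.06, 0.705, -0.06, 0.704]
ft_force: [-0.2, 1.0, -0.3]
grip_width: 0.703
```

```bash
python3 - <<'E'
from h import *
o=get_obs();print(o['position'],o['ft_force'],o['clock'])
snap('wrist','w14');snap('scene','s14')
crop('s14',260,190,440,350,4,'s14c')
E
python3 fitb.py w14 .4 .72 -.35 -.1  .07 .084 .105 .12
```

```text
[ 0.57842519 -0.24948486  0.25628175] [-0.24027821  1.03759886 -0.25903659] 26.9
(0.07, 0.084) n 1685 px [181. 133.] c [ 489.3 -174.2] sz [49.2 34.3] ang 80.15 z 0.0786
(0.07, 0.084) n 3430 px [317. 187.] c [ 608.4 -254.2] sz [ 59.6 126.5] ang 80.15 z 0.0807
(0.07, 0.084) n 1046 px [182. 188.] c [ 479.1 -231.9] sz [49.  34.4] ang 79.7 z 0.0787
(0.07, 0.084) n 1255 px [190. 238.] c [ 469.4 -289.5] sz [48.5 34.6] ang 79.96 z 0.0788
(0.105, 0.12) n 286 px [280. 197.] c [ 580.2 -249.7] sz [24. 11.] ang 80.62 z 0.1114
```

View pics/w14.png

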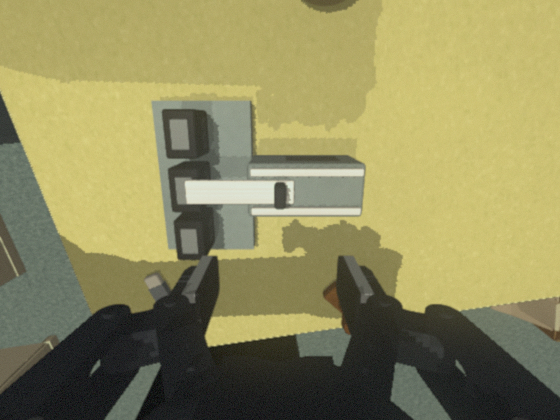

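View pics/s14c.png

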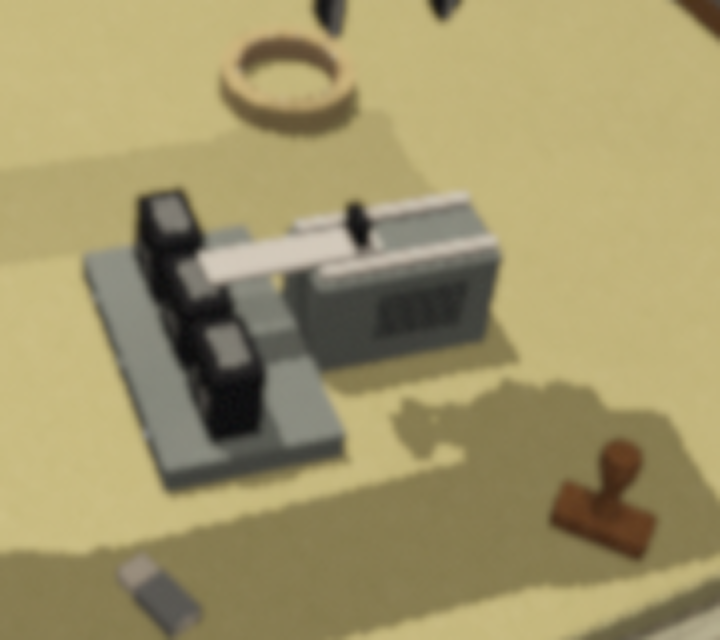

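```bash
python3 -c "
from h import *
print(hand_in())"
```

```text
the job is handed in; nothing more can be done
None
```

The pack is plugged into the middle bay and fully home, with the lock bar pushed all the way forward over it. I handed the job in at about 27 s.

I did the steps in the order you asked:
1. **Lock bar back:** drew it back by the fin until it met its stop.
2. **Lift out:** took the pack from the bracket by its narrow ends.
3. **Stand and release:** stood it on the clear worktop at about (0.50, 0.03) and let go of it.
4. **Plug in:** gripped it by its broad faces and seated it, with about 15 N at the shoulders.
5. **Lock bar forward:** moved it about 65 mm until it met its front stop at about 9 N, then let go and lifted the gripper clear.

Last checks in the images:
- **Pack height:** its top read 78.7 mm against 78.6 and 78.8 mm for its neighbours. The depth camera reads about 1.3 mm low throughout.
- **Pack orientation:** it lines up with the rack to within about 0.5°.
- **Lock bar:** the fin is 102.7 mm from the pack's centre, against a nominal 103 mm when fully forward.
- **Other objects:** the eraser, stamp and tape roll look unmoved in the scene picture. I did not check the staple remover or the bracket again at the end.

No check failed. The only disagreement was a wrist-camera offset of about 1 mm in y, which I allowed for when placing the pack.

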